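# Sort the day's silver castings at the jeweller's bench

## Task

Sort the five silver castings scattered on the bench: lay both ingots, the flat bar and the square rod, lengthwise in the oblong rolling-mill tray, lay both napkin rings, open ends up, on the floor of the steel bowl, and stand the sprue button, stub up, on the floor of the white melting dish. Things sharing a tray or bowl lie beside each other, not on top of one another. Set each piece down gently rather than dropping it, and leave the tray, bowl, dish, file and tweezers where they are.

Things in the scene. Friction and masses are not known exactly. Their poses are not given: they have to be found in the camera images.
- sheet_ingot: flat cast silver bar for rolling to sheet, 70 long x 26 wide x 10 thick mm, about 0.19 kg, lying flat on the bench. Origin at the centre of the solid (5 mm above the bench); x along its length, y across its width, z up.
- wire_ingot: slim square cast silver rod for rolling to wire, 84 long x 12 x 12 mm, about 0.125 kg, lying on the bench. Origin at the centre of the solid (6 mm up); x along its length, z up.
- plain_ring: plain silver napkin ring, 40 mm outside diameter, 3 mm wall, 20 mm high, lying with its open end up. Origin on its axis at half height (10 mm above what it lies on), z along the axis.
- plate_ring: silver napkin ring of the same size (40 mm outside diameter, 3 mm wall, 20 mm high) with a flat name plate, 26 mm wide and 20 mm high, on its own +x side; the plate's face is 22 mm from the axis. Lies with its open end up. Origin on its axis at half height (10 mm up), z along the axis. It can be gripped across the hoop along its y (40 mm).
- sprue_button: silver sprue button left from casting: a round foot, 40 mm across and 10 mm thick, tapering to an upright round stub, 15 mm thick, that reaches from 15 to 34 mm up. About 0.14 kg. Origin at the centre of its underside, z up the stub. It can be gripped by the stub.
- mill_tray: shallow oblong open steel tray for the rolling mill, 150 long x 114 wide x 12 high mm outside, walls and floor 3 mm thick; stands loose on the bench (0.45 kg). Origin at the centre of its underside, x along its length (which runs mostly left to right as the robot sees it), y across, z up.
- pickle_bowl: round open steel bowl, 136 mm across the rim, 36 mm high; inside, a flat floor about 112 mm across, 4 mm above the bench, and a wall 3 mm thick that flares up to 130 mm at the mouth. Loose, 0.35 kg. Origin at the centre of its underside, z up.
- melting_dish: thick white ceramic melting dish with a small pouring lip, 104 mm across the rim, 28 mm high; inside, a flat floor about 66 mm across, 8 mm above the bench, and a wall 7 mm thick that flares up to 90 mm at the mouth. Loose, 0.35 kg. Origin at the centre of its underside, z up; the lip is on its own +x side, outside the rim.
- flat_file: hand file, a bystander: wooden handle 90 x 18 x 16 mm and dark steel blade, 190 mm over all, lying loose on the bench. Origin near its middle, on the bench; x along it, blade to +x.
- tweezers: slim dark steel soldering tweezers, a bystander, 130 mm long, 6 mm high, lying loose on the bench. Origin at the middle, on the bench; x along them.
There are look-alikes about, which are no part of the job. What is shaped like the plain_ring but yellow is not meant.

How it is judged:
By the outcome, as a careful person would: the job done as asked, in the order asked, and still so for the second after the job is handed in, with the robot touching nothing.
It also fails if it takes over 112 s, if anything falls off the work surface, if the arm or the gripper's body presses on something with over 40 N, if the wrist force passes 120 N, or if a joint passes its speed limit or range.

## Robot

A 7-joint arm with a two-finger parallel gripper is mounted at the origin on the work surface. World frame = base frame: x ahead of the robot, y to its left, z up, the work surface at z = 0. Lengths are in m, angles in rad, forces in N, time in s.
With the tool pointing down it reaches from about 0.4 to 0.875 m from the base axis. Payload 6.5 kg.
Tool frame: the origin (TCP) lies at the very end of the fingers, on their centre line; the grasp point (between the pads) lies 19 mm behind it (arm.grip_point_offset is the distance from the TCP to the grasp point, in m); z points along the fingers, y is the line along which they close (so a half turn about z gives the same grasp; the last joint's range is limited). The gripper opens to 85 mm and grips with 20 to 120 N. Pads are 22 mm wide; open, the fingers measure 114 mm over their backs; the gripper's body (76 mm by 85 mm) begins 54 mm behind the grasp point. The pads swing forward as they close: fully open they stand 13 mm farther back than shut.
Start: joints at [1.059, 0.536, -0.004, 1.538, 0.003, 1.067, -0.071], TCP at [0.28, -0.586, 0.231] pointing down, gripper open.
Joint ranges: [-2.7, 2.7], [-0.37, 2.16], [-1.27, 1.26], [0.24, 2.4], [-1.31, 4.45], [0.19, 1.91], [-2.76, 2.76]. Speed limits (rad/s): [2.39, 2.39, 3.14, 3.14, 3.14, 3.14, 3.14].

## Interface

Orientations are given as [roll, pitch, yaw] about the fixed x, y, z axes, in that order (R = Rz(yaw) Ry(pitch) Rx(roll)).
In Python, from station import arm gives the robot as it stands.
- The arm moves only by the tool step_arm, never from a script. Its argument "moves" is one flat list of numbers, 5 for each row, row after row: the shift along the tool's x, y, z in mm, then the turn about the tool's z in rad, then the finger opening in mm, from 0 to 85.4. A call has 1 to 20 rows; each row shifts and turns the commanded pose from where the row before left it, along the tool's axes as they then stand; what a row does not reach is not made up. A row lasts 1/10 s, in which the tool goes at most 50 mm and 8.59 degrees, less where a joint would pass 70% of its speed; a pose out of reach is approached as far as the arm can. A call with a gripper value outside its range is refused whole. The fingers move at their own pace and stop on an object; "grip_force" is the grip in N (left out, the last holds). Time passes only in rows, so rows that do not move let the fingers close. It gives the time, the measured TCP pose, the force, the opening and the grip force at its end, in the units of the state.
- arm.observe(): the state, without advancing time (a new reading comes with each control period).
- arm.grab_frame(name): name is "side" or "top" or "wrist"; returns a dict with "pixels" (480x640x3 uint8, red, green, blue), "fx", "fy", "cx", "cy" (pixels), "extrinsics" (4x4, takes a point from camera to world coordinates); the wrist camera has in their place "tool_from_camera" (4x4, takes a point from camera to tool coordinates, whose origin is the TCP and whose axes are the flange's). Camera axes: x right, y up, looking along -z (the intrinsics and any distortion apply to the point x, -y, -z); pixel columns grow to the right and rows downward; lengths in m; the calibration is good to about 2 mm. The wrist camera is an equidistant fisheye: a pixel r from the principal point sees the ray r / f radians off the axis. A picture is of the moment at which its call begins: read the wrist's pose just before it. There is no depth.
- arm.close_job(): hands the job in; it is judged then, once.
The state is a dict: "time": time; "joints": joint angles; "qvel": joint speeds; "joint_torque": joint torques, N m; "tcp_pos": TCP position; "orientation": TCP orientation; "wrist_force": force on the tool from outside, world axes, zero at the start; "ft_torque": the same for the moment, N m; "gripper_width": finger opening in m; "finger_force": force on a finger pad.
Only numpy, scipy, OpenCV 4.12 (cv2) and the standard library are available. Lean on these libraries where they do the work, as an engineer would, in place of code of your own. Each camera call takes 0.05 s, during which the arm holds its last target. There are 200 camera calls.

## Working session

There is one attempt and no reset: what is moved stays moved. The work goes in short steps, Python scripts to look and compute and a tool call to move; the robot and the scene stay as the last step left them, time stands still between calls to the robot, and variables do not carry over. Pictures are saved under pics/ and viewed, at most 14 in all, crops included, and the job is handed in when it is done.

Besides the shell and the picture viewer there is one more tool, called after "Request:" in YAML: its name, and indented under it one key for each argument. step_arm: Moves the arm, as the interface text tells. Its arguments: {"type":"object","properties":{"moves":{"type":"array","items":{"type":"number"}},"grip_force":{"type":"number"}},"required":["moves"]}

```bash
mkdir -p pics; ls; cat > h.py <<'E'
import numpy as np, cv2
from station import arm
def save(name,fn):
    f=arm.grab_frame(name); cv2.imwrite('pics/'+fn,f['pixels'][:,:,::-1]); return f
def ray2z(f,u,v,z):
    E=np.array(f['extrinsics']); d=E[:3,:3]@np.array([(u-f['cx'])/f['fx'],-(v-f['cy'])/f['fy'],-1.0]); o=E[:3,3]
    return o+d*(z-o[2])/d[2]
def proj(f,p):
    E=np.array(f['extrinsics']); c=E[:3,:3].T@(np.array(p)-E[:3,3]); return f['cx']+f['fx']*c[0]/-c[2], f['cy']-f['fy']*c[1]/-c[2]
E
python3 - <<'E'
from h import *
import pickle
for n in ('top','side'):
    f=save(n,n+'0.png'); pickle.dump(f,open(n+'0.pkl','wb'))
    print(n,{k:v for k,v in f.items() if k!='pixels'})
print(arm.observe())
E
```

```text
pics
top {'fx': 465.80590027479167, 'fy': 465.80590027479167, 'cx': 313.208358594496, 'cy': 238.07767641752466, 'extrinsics': array([[ 0.02717144,  0.99324698, -0.11279249,  0.40839779],
       [-0.99925152,  0.02387979, -0.03043267, -0.01310266],
       [-0.0275337 ,  0.11353496,  0.99315241,  1.07036333],
       [ 0.        ,  0.        ,  0.        ,  1.        ]])}
side {'fx': 445.1390653205348, 'fy': 445.1390653205348, 'cx': 318.8691192832273, 'cy': 234.6538022237921, 'extrinsics': array([[-0.96161994,  0.1482237 , -0.23090435,  0.29204549],
       [-0.27384439, -0.57124313,  0.77375095,  0.78105689],
       [-0.01721429,  0.80728621,  0.58990901,  0.63684947],
       [ 0.        ,  0.        ,  0.        ,  1.        ]])}
{'time': 0.1, 'joints': array([ 1.0588188 ,  0.5370875 , -0.00445055,  1.53877548,  0.00258774,
        1.06732612, -0.07118094]), 'qvel': array([-0.00150313, -0.00047663, -0.00104671, -0.00327774,  0.00163103,
        0.00048459,  0.00066858]), 'joint_torque': array([ 2.34286483e-03, -5.84565318e+01,  1.05184816e+00, -2.59779918e+01,
        1.26585187e-02,  4.54123481e-03, -1.28675600e-05]), 'tcp_pos': array([ 0.28000018, -0.58595776,  0.23050203]), 'orientation': array([-3.14000514e+00,  1.00755027e-04,  4.45872723e-01]), 'wrist_force': array([-0.56944894,  0.25433388,  0.24606967]), 'ft_torque': array([-0.01190398,  0.03279093,  0.03473531]), 'finger_force': 0.0, 'gripper_width': 0.08559214888995825}
```

View pics/top0.png

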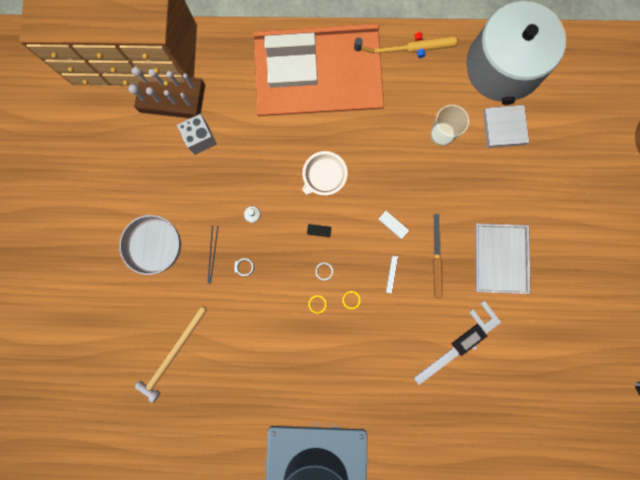

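View pics/side0.png

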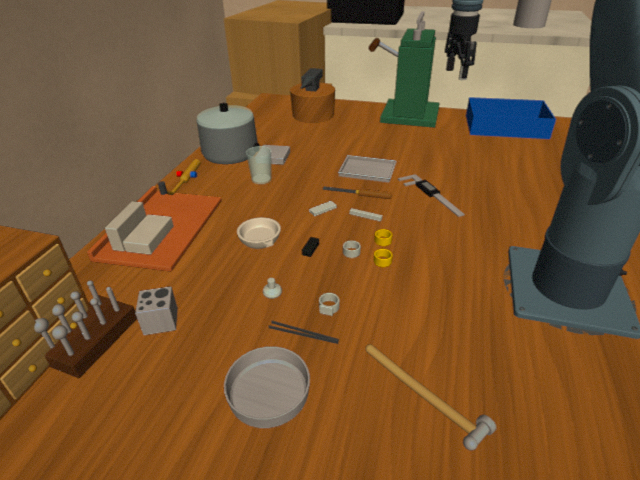

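Top view: bowl (150,245), tweezers (212,253), ring with plate on its left (244,267), button (252,214), dish (325,174), black block (319,231), silver ring (324,271), yellow rings (317,304) and (351,300), bar (394,224), rod (392,275), file (437,255), tray (503,258).
Plain-ring candidates are (324,271) silver, and (317,304) and (351,300), both yellow. The silver one at (324,271) fits. I'll confirm that in an enlarged crop.

```bash
python3 - <<'E'
from h import *
import pickle
f=pickle.load(open('top0.pkl','rb')); im=f['pixels'][:,:,::-1].copy()
c=im[190:320,220:420]; cv2.imwrite('pics/crop1.png',cv2.resize(c,None,fx=4,fy=4,interpolation=cv2.INTER_CUBIC))
hsv=cv2.cvtColor(im,cv2.COLOR_BGR2HSV)
print(hsv[258,503],hsv[224,394],hsv[174,325],hsv[380,380],hsv[250,300])
m=((hsv[:,:,1]<80)).astype(np.uint8)
H={'bar':(394,224,.010),'rod':(392,275,.012),'ring':(324,271,.02),'plate':(244,267,.02),'btn':(252,214,.012),'tray':(503,258,.012),'bowl':(150,245,.036),'dish':(325,174,.028)}
n,lab,st,ce=cv2.connectedComponentsWithStats(m)
for k,(u,v,z) in H.items():
    w=lab[v-12:v+13,u-12:u+13]; l=np.bincount(w[w>0]).argmax()
    ys,xs=np.where(lab==l)
    P=np.array([ray2z(f,a,b,z)[:2] for a,b in zip(xs,ys)])*1000
    r=cv2.minAreaRect(P.astype(np.float32)); cc=cv2.minEnclosingCircle(P.astype(np.float32))
    b=cv2.boxPoints(r); e=b[1]-b[0]; e2=b[2]-b[1]; e=e if np.hypot(*e)>np.hypot(*e2) else e2
    print(k,st[l],'rect c',np.round(r[0],1),np.round(r[1],1),'long yaw deg',round(np.degrees(np.arctan2(e[1],e[0]))%180,1),'circ',np.round(cc[0],1),round(cc[1],1))
E
```

```text
[ 83   5 203] [ 77  10 239] [ 18  20 250] [ 15 164 180] [ 15 164 193]
bar [378 211  31  28 377] rect c [ 564.8 -162.7] [70.5 28.1] long yaw deg 49.7 circ [ 563.8 -162.5] 36.7
rod [386 256  12  37 237] rect c [ 451.5 -159.3] [14.  84.5] long yaw deg 171.0 circ [ 451.4 -159.7] 42.6
ring [315 262  18  19 108] rect c [453.7  -6.1] [40.5 38.3] long yaw deg 1.5 circ [453.7  -6.1] 20.6
plate [234 258  20  18 155] rect c [459.2 175.2] [38.5 43.5] long yaw deg 91.5 circ [458.7 175.4] 23.2
btn [244 206  17  17 220] rect c [581.7 164. ] [36.6 37.6] long yaw deg 137.0 circ [581.6 163. ] 19.5
tray [ 476  223   54   71 3679] rect c [ 494.1 -408.2] [118.2 155. ] long yaw deg 179.3 circ [ 494.1 -407.4] 96.3
bowl [ 119  215   62   60 2884] rect c [502.9 387.3] [133.7 139.1] long yaw deg 91.5 circ [502.3 387.2] 69.7
dish [ 302  151   46   44 1614] rect c [678.7  -2.8] [100.7 103. ] long yaw deg 91.2 circ [673.3   1.8] 58.2
```

View pics/crop1.png

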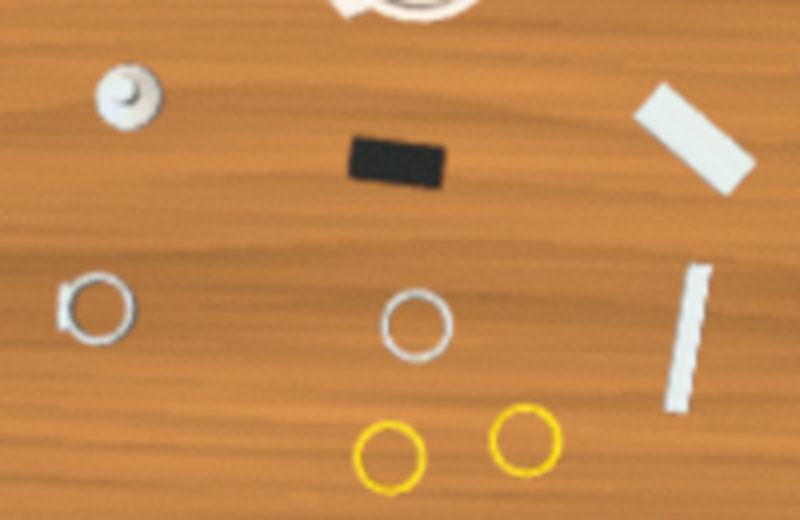

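The crop confirms it: the silver ring is at about (417,325) in the crop and the two lower rings are yellow. The tray's long side runs along world x (118 x 155 mm measured). I'll move above the flat bar first.

Request:
step_arm:
  moves: [36.5, -21.6, 9, 0, 50, 36.5, -21.6, 9, 0, 50, 36.5, -21.6, 9, 0, 50, 36.5, -21.6, 9, 0, 50, 36.5, -21.6, 9, 0, 50, 36.5, -21.6, 9, 0, 50, 36.5, -21.6, 9, 0, 50, 36.5, -21.6, 9, 0, 50, 36.5, -21.6, 9, 0, 50, 36.5, -21.6, 9, 0, 50, 36.5, -21.6, 9, 0, 50, 36.5, -21.6, 9, 0, 50, 0, 0, 0, -0.14, 50, 0, 0, 0, -0.14, 50, 0, 0, 0, -0.14, 50, 0, 0, 0, 0, 50]
  grip_force: 40

```text
time: 1.7
tcp_pos: [0.5633, -0.1637, 0.1228]
orientation: [-3.141, 0.0, 0.867]
wrist_force: [0.1, 0.1, -0.6]
gripper_width: 0.0503
finger_force: 0.0
```

```bash
cat >> h.py <<'E'
from scipy.spatial.transform import Rotation as R
def state():
    s=arm.observe(); o=s['orientation']
    print('t',round(s['time'],2),'tcp mm',np.round(np.array(s['tcp_pos'])*1000,1),'rpy',np.round(o,3),'F',np.round(s['wrist_force'],1),'w',round(s['gripper_width']*1000,1),'ff',round(s['finger_force'],1),'j7',round(s['joints'][6],2)); return s
def to(x,y,z,yaw):
    s=state(); r=R.from_euler('xyz',s['orientation']).as_matrix(); d=np.array([x,y,z])-np.array(s['tcp_pos'])*1000
    t=-(yaw-s['orientation'][2]); t=(t+np.pi/2)%np.pi-np.pi/2
    print('shift first',np.round(r.T@d,1),'then turn',round(t,3),'dist',round(np.linalg.norm(d)))
def wrist(fn):
    s=arm.observe(); f=arm.grab_frame('wrist'); cv2.imwrite('pics/'+fn,f['pixels'][:,:,::-1])
    T=np.eye(4); T[:3,:3]=R.from_euler('xyz',s['orientation']).as_matrix(); T[:3,3]=s['tcp_pos']
    f['E']=T@np.array(f['tool_from_camera']); return f
def wpt(f,u,v,z):
    a,b=u-f['cx'],v-f['cy']; r=np.hypot(a,b)+1e-9; th=r/f['fx']
    d=f['E'][:3,:3]@np.array([np.sin(th)*a/r,-np.sin(th)*b/r,-np.cos(th)]); o=f['E'][:3,3]
    return (o+d*(z-o[2])/d[2])*1000
def blobs(f,z,near,rad=70):
    hsv=cv2.cvtColor(f['pixels'],cv2.COLOR_RGB2HSV); m=((hsv[:,:,1]<60)&(hsv[:,:,2]>110)).astype(np.uint8)
    n,lab,st,_=cv2.connectedComponentsWithStats(m)
    for l in range(1,n):
        if st[l,4]<150: continue
        ys,xs=np.where(lab==l); P=np.array([wpt(f,a,b,z)[:2] for a,b in zip(xs[::3],ys[::3])]).astype(np.float32)
        r=cv2.minAreaRect(P)
        if np.hypot(*(np.array(r[0])-near))>rad: continue
        b=cv2.boxPoints(r); e,e2=b[1]-b[0],b[2]-b[1]; e=e if np.hypot(*e)>np.hypot(*e2) else e2
        print('blob px',st[l],'c',np.round(r[0],1),np.round(sorted(r[1]),1),'yaw',round(np.arctan2(e[1],e[0])%np.pi,3))
E
python3 - <<'E'
from h import *
f=wrist('w1.png'); print({k:v for k,v in f.items() if k not in('pixels','E')}); to(564,-163,3,.867); blobs(f,.01,(564,-163))
E
```

```text
{'fx': 371.64829954431775, 'fy': 371.64829954431775, 'cx': 322.53271095179315, 'cy': 241.09581296900046, 'tool_from_camera': array([[ 1.86912162e-04,  9.56420026e-01,  2.91994349e-01,
         7.44552290e-02],
       [ 9.99999854e-01, -3.07541687e-05, -5.39387946e-04,
        -2.90711749e-04],
       [-5.06901390e-04,  2.91994407e-01, -9.56419892e-01,
        -1.43103321e-01],
       [ 0.00000000e+00,  0.00000000e+00,  0.00000000e+00,
         1.00000000e+00]])}
t 1.75 tcp mm [ 563.3 -163.8  122.9] rpy [-3.141  0.     0.863] F [-0.9 -0.8 -0.2] w 49.9 ff 0.0 j7 -0.63
shift first [1.100e+00 1.000e-01 1.199e+02] then turn -0.004 dist 120
blob px [ 304  186   37   94 3370] c [ 564.1 -162.4] [25.4 69.8] yaw 0.877
```

View pics/w1.png

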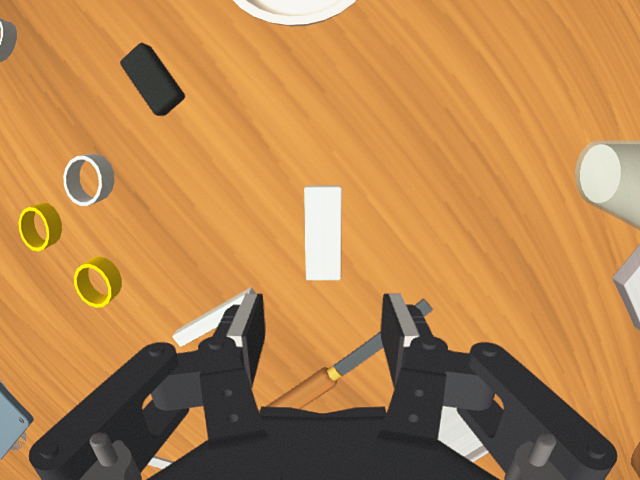

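The wrist view shows the bar at (322,233), centred between the fingers. Next I descend, grip and lift.

Request:
step_arm:
  moves: [1.5, 0, 40, -0.01, 50, 0, 0, 40, 0, 50, 0, 0, 28, 0, 45, 0, 0, 11, 0, 45, 0, 0, 0, 0, 40, 0, 0, 0, 0, 15, 0, 0, 0, 0, 15, 0, 0, 0, 0, 15, 0, 0, 0, 0, 15, 0, 0, 0, 0, 15, 0, 0, 0, 0, 15]

```text
time: 2.85
tcp_pos: [0.5657, -0.163, 0.0056]
orientation: [3.14, -0.001, 0.875]
wrist_force: [-1.7, -0.2, 7.2]
gripper_width: 0.0241
finger_force: 40.3
```

```bash
python3 -c "
from h import *
to(494,-391,100,-.012)"
```

```text
t 2.85 tcp mm [ 565.7 -163.     5.6] rpy [ 3.14e+00 -1.00e-03  8.75e-01] F [-1.7 -0.2  7.2] w 24.1 ff 40.3 j7 -0.66
shift first [-220.9   91.2  -94.4] then turn 0.887 dist 257
```

Request:
step_arm:
  moves: [0, 0, -15, 0, 15, 0, 0, -40, 0, 15, 0, 0, -40, 0, 15, -44.2, 18.2, 0, 0, 15, -44.2, 18.2, 0, 0, 15, -44.2, 18.2, 0, 0, 15, -44.2, 18.2, 0, 0, 15, -44.2, 18.2, 0, 0, 15, 0, 0, 0, 0.148, 15, 0, 0, 0, 0.148, 15, 0, 0, 0, 0.148, 15, 0, 0, 0, 0.148, 15, 0, 0, 0, 0.148, 15, 0, 0, 0, 0.147, 15, 0, 0, 0, 0, 15, 0, 0, 0, 0, 15]

```text
time: 4.45
tcp_pos: [0.4931, -0.3904, 0.0998]
orientation: [3.142, -0.0, -0.007]
wrist_force: [-0.5, -0.2, -2.1]
gripper_width: 0.0244
finger_force: 40.0
```

```bash
python3 - <<'E'
from h import *
to(494,-391,6,-.012); f=wrist('w2.png'); blobs(f,.012,(494,-408),150)
E
```

```text
t 4.45 tcp mm [ 493.1 -390.4   99.8] rpy [ 3.142 -0.    -0.007] F [-0.5 -0.2 -2.1] w 24.4 ff 40.0 j7 -0.96
shift first [ 0.9  0.6 93.8] then turn 0.005 dist 94
blob px [  255   128   189   285 37723] c [ 459.6 -407.3] [118.7 220. ] yaw 3.134
```

View pics/w2.png

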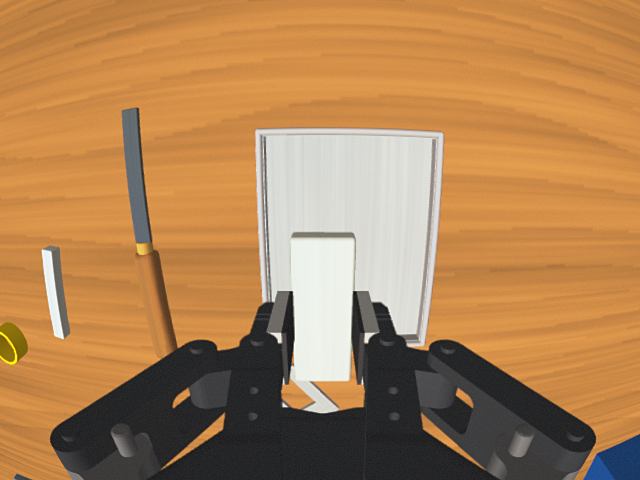

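The wrist view shows the bar held (292–355, 233–380) and the tray's far corners at (257,129) and (442,132), with the near right corner at (424,345).

```bash
python3 - <<'E'
from h import *
s=arm.observe(); f=wrist('w2b.png')
for p in [(257,129),(442,132),(424,345),(262,298)]: print('tray',p,np.round(wpt(f,*p,.012)[:2],1))
for p in [(292,234),(354,234),(352,380),(294,380)]: print('bar',p,np.round(wpt(f,*p,s['tcp_pos'][2]+.0045)[:2],1))
E
```

```text
tray (257, 129) [ 569.6 -350.4]
tray (442, 132) [ 568.5 -466.5]
tray (424, 345) [ 414.7 -466. ]
tray (262, 298) [ 456.  -348.1]
bar (292, 234) [ 527.9 -378.7]
bar (354, 234) [ 527.8 -402.8]
bar (352, 380) [ 457.2 -403.7]
bar (294, 380) [ 457.4 -376.7]
```

Request:
step_arm:
  moves: [0, 0, 40, 0, 15, 0, 0, 35, 0, 15, 0, 0, 8, 0, 15, 0, 0, 4, 0, 15, 0, 0, 1.5, 0, 15, 0, 0, 1.5, 0, 15, 0, 0, 1, 0, 15, 0, 0, 0, 0, 15]

```text
time: 5.35
tcp_pos: [0.4934, -0.3909, 0.0091]
orientation: [3.141, -0.001, -0.011]
wrist_force: [-0.8, 0.1, -2.6]
gripper_width: 0.0244
finger_force: 40.0
```

Request:
step_arm:
  moves: [0, 0, 0.7, 0, 15, 0, 0, 0, 0, 15]

```text
time: 5.55
tcp_pos: [0.4935, -0.3909, 0.0087]
orientation: [3.141, -0.001, -0.011]
wrist_force: [-1.5, 1.6, 4.6]
gripper_width: 0.0241
finger_force: 40.7
```

Contact. I release and rise.

Request:
step_arm:
  moves: [0, 0, 0, 0, 29, 0, 0, 0, 0, 34, 0, 0, 0, 0, 34, 0, 0, -10, 0, 34, 0, 0, -45, 0, 34, 0, 0, -45, 0, 34]

```text
time: 6.15
tcp_pos: [0.4923, -0.3901, 0.1084]
orientation: [-3.14, 0.002, -0.011]
wrist_force: [0.2, -1.5, 0.4]
gripper_width: 0.034
finger_force: 0.0
```

```bash
python3 -c "
from h import *
to(451.5,-159.5,120,-.157)"
```

```text
t 6.15 tcp mm [ 492.3 -390.1  108.4] rpy [-3.14e+00  2.00e-03 -1.10e-02] F [ 0.2 -1.5  0.4] w 34.0 ff 0.0 j7 -0.96
shift first [ -43.4 -230.1  -11.2] then turn 0.146 dist 234
```

Request:
step_arm:
  moves: [-7.2, -38.4, -2, 0, 34, -7.2, -38.4, -2, 0, 34, -7.2, -38.4, -2, 0, 34, -7.2, -38.4, -2, 0, 34, -7.2, -38.4, -2, 0, 34, -7.2, -38.4, -1, 0, 34, 0, 0, 0, 0.146, 34, 0, 0, 0, 0, 34]

```text
time: 6.95
tcp_pos: [0.4527, -0.1588, 0.1194]
orientation: [3.142, -0.001, -0.156]
wrist_force: [0.4, -0.8, -0.2]
gripper_width: 0.0341
finger_force: 0.0
```

```bash
python3 - <<'E'
from h import *
f=wrist('w3.png'); blobs(f,.012,(452,-160)); to(452,-160,6,-.157)
E
```

```text
blob px [ 316  182   18  115 1967] c [ 450.1 -159.6] [11.9 84.5] yaw 2.98
t 7.0 tcp mm [ 452.9 -159.9  119.3] rpy [ 3.141e+00 -1.000e-03 -1.540e-01] F [-0.4 -0.3  0.5] w 33.9 ff 0.0 j7 -1.45
shift first [-1.000e+00  1.000e-01  1.133e+02] then turn 0.003 dist 113
```

Request:
step_arm:
  moves: [-2.8, 0, 40, 0, 30, 0, 0, 40, 0, 30, 0, 0, 25, 0, 30, 0, 0, 7, 0, 30, 0, 0, 0, 0, 5, 0, 0, 0, 0, 5, 0, 0, 0, 0, 5, 0, 0, 0, 0, 5, 0, 0, 0, 0, 5, 0, 0, -20, 0, 5, 0, 0, -40, 0, 5, 0, 0, -30, 0, 5]

```text
time: 8.2
tcp_pos: [0.4497, -0.1593, 0.0983]
orientation: [3.142, -0.001, -0.157]
wrist_force: [0.9, 0.3, -1.2]
gripper_width: 0.0104
finger_force: 41.7
```

```bash
python3 -c "
from h import *
to(492,-434,100,-.012)"
```

```text
t 8.2 tcp mm [ 449.7 -159.3   98.3] rpy [ 3.142e+00 -1.000e-03 -1.570e-01] F [ 0.9  0.3 -1.2] w 10.4 ff 41.7 j7 -1.45
shift first [ 84.7 264.7  -1.6] then turn -0.145 dist 278
```

Request:
step_arm:
  moves: [12.1, 37.8, 0, 0, 5, 12.1, 37.8, 0, 0, 5, 12.1, 37.8, 0, 0, 5, 12.1, 37.8, 0, 0, 5, 12.1, 37.8, 0, 0, 5, 12.1, 37.8, 0, 0, 5, 12.1, 37.9, 0, 0, 5, 0, 0, 0, -0.145, 5, 0, 0, 0, 0, 5, 0, 0, 0, 0, 5]

```text
time: 9.2
tcp_pos: [0.4919, -0.4327, 0.0964]
orientation: [-3.14, 0.0, -0.015]
wrist_force: [0.1, 0.7, -0.6]
gripper_width: 0.0102
finger_force: 41.7
```

```bash
python3 - <<'E'
from h import *
to(492,-434,9.7,-.012); f=wrist('w4.png')
E
```

```text
t 9.2 tcp mm [ 491.9 -432.7   96.4] rpy [-3.14   0.    -0.015] F [ 0.1  0.7 -0.6] w 10.2 ff 41.7 j7 -0.91
shift first [ 0.1  1.4 86.7] then turn -0.003 dist 87
```

View pics/w4.png

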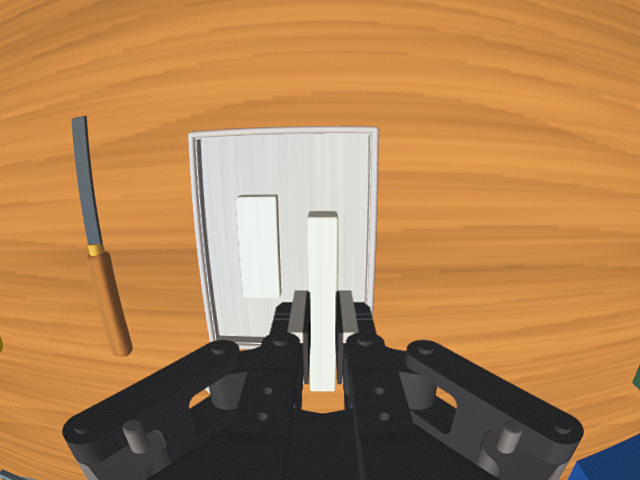

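The bar lies in the tray at (258,246), and the held rod at (322,300) is parallel beside it. I lower the rod.

Request:
step_arm:
  moves: [0, 1, 40, 0, 5, 0, 0, 35, 0, 5, 0, 0, 6, 0, 5, 0, 0, 3, 0, 5, 0, 0, 1.2, 0, 5, 0, 0, 0, 0, 5]

```text
time: 9.85
tcp_pos: [0.493, -0.4357, 0.0132]
orientation: [3.14, -0.002, -0.012]
wrist_force: [0.8, 0.0, 0.7]
gripper_width: 0.0101
finger_force: 41.7
```

Request:
step_arm:
  moves: [0, 0, 1, 0, 5, 0, 0, 1, 0, 5, 0, 0, 0.5, 0, 5, 0, 0, 0, 0, 5]

```text
time: 10.25
tcp_pos: [0.4923, -0.4354, 0.01]
orientation: [3.141, -0.001, -0.012]
wrist_force: [-0.8, 2.7, 6.4]
gripper_width: 0.01
finger_force: 42.4
```

Request:
step_arm:
  moves: [0, 0, 0, 0, 15, 0, 0, 0, 0, 20, 0, 0, 0, 0, 20, 0, 0, -10, 0, 20, 0, 0, -45, 0, 20, 0, 0, -45, 0, 20, -3.5, -39, -1, 0, 60, -3.5, -39, -1, 0, 60, -3.5, -39, -1, 0, 60, -3.5, -39, -1, 0, 60, -3.5, -39, -1, 0, 60, -3.5, -39, -1, 0, 60, -3.5, -39, -1, 0, 60, -3.5, -39, -1, 0, 60, -3.5, -39, -1, 0, 60, -3.5, -39, -1, 0, 60, -3.5, -39, 0, 0, 60, 0, 0, 0, 0, 60, 0, 0, 0, 0, 60]

```text
time: 12.15
tcp_pos: [0.4588, -0.0049, 0.1195]
orientation: [-3.142, -0.001, -0.01]
wrist_force: [-0.6, -0.0, 0.6]
gripper_width: 0.0601
finger_force: 0.0
```

```bash
python3 - <<'E'
from h import *
f=wrist('w5.png'); blobs(f,.02,(454,-6)); to(454,-6,6,0)
E
```

```text
blob px [ 296  217   58   61 1398] c [454.6  -6.5] [38.4 42.6] yaw 0.049
t 12.2 tcp mm [458.9  -6.1 119.4] rpy [ 3.141e+00 -1.000e-03 -1.200e-02] F [ 0.5 -0.2 -0.1] w 59.9 ff 0.0 j7 -1.68
shift first [-5.000e+00 -1.000e-01  1.134e+02] then turn -0.012 dist 113
```

View pics/w5.png

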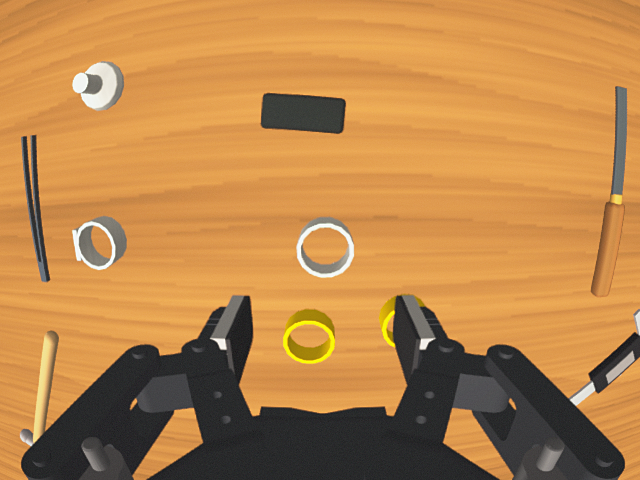

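The wrist view shows the silver ring centred at (325,248), clear of the yellow rings at (308,335) and (400,322). I grip it.

Request:
step_arm:
  moves: [-5, 0, 40, 0, 60, 0, 0, 40, 0, 60, 0, 0, 25, 0, 60, 0, 0, 8, 0, 60, 0, 0, 0, 0, 50, 0, 0, 0, 0, 30, 0, 0, 0, 0, 30, 0, 0, 0, 0, 30, 0, 0, 0, 0, 30, 0, 0, 0, 0, 30]

```text
time: 13.2
tcp_pos: [0.4547, -0.0057, 0.007]
orientation: [3.142, -0.002, -0.012]
wrist_force: [-1.1, -0.6, 8.0]
gripper_width: 0.0379
finger_force: 40.9
```

Request:
step_arm:
  moves: [0, 0, -15, 0, 30, 0, 0, -40, 0, 30, 0, 0, -40, 0, 30, 0, 0, -25, 0, 30, 2.1, -39.3, 0, 0, 30, 2.1, -39.3, 0, 0, 30, 2.1, -39.3, 0, 0, 30, 2.1, -39.3, 0, 0, 30, 2.1, -39.3, 0, 0, 30, 2.1, -39.3, 0, 0, 30, 2.1, -39.3, 0, 0, 30, 2.1, -39.3, 0, 0, 30, 2.1, -39.3, 0, 0, 30, 2.1, -39.3, 0, 0, 30, 0, 0, 0, 0, 30, 0, 0, 0, 0, 30]

```text
time: 14.8
tcp_pos: [0.4787, 0.388, 0.1259]
orientation: [-3.142, 0.0, -0.01]
wrist_force: [-0.3, -0.6, -1.3]
gripper_width: 0.0376
finger_force: 40.6
```

```bash
python3 - <<'E'
from h import *
to(480,387.3,10,0); f=wrist('w6.png')
E
```

```text
t 14.8 tcp mm [478.7 388.  125.9] rpy [-3.142  0.    -0.01 ] F [-0.3 -0.6 -1.3] w 37.6 ff 40.6 j7 -2.38
shift first [  1.3   0.7 115.9] then turn -0.01 dist 116
```

View pics/w6.png

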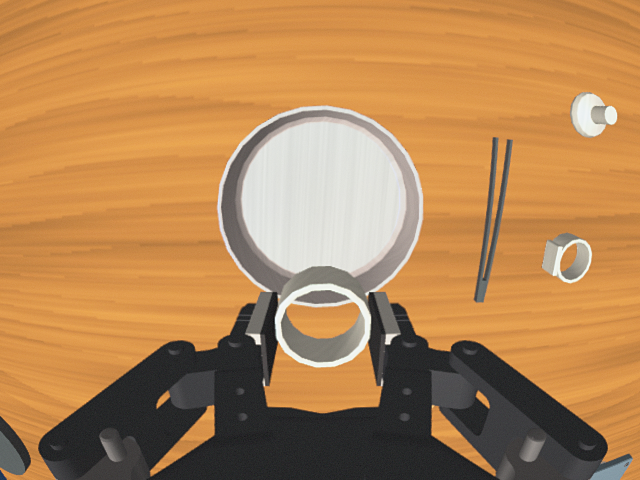

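The ring is held level, with its rim centre at (323,325). The bowl rim spans columns 219–422 at row 205 with its top at (320,107).

```bash
python3 - <<'E'
from h import *
f=wrist('w6b.png')
a,b,c=[wpt(f,*p,.036)[:2] for p in [(219,205),(422,205),(320,107)]]; print(a,b,c, 'cy',(a[1]+b[1])/2,'cx',c[0]-68)
print('ring',[np.round(wpt(f,*p,.126-.006+.02)[:2]-[478.7,388],1) for p in [(276,325),(371,325),(322,285),(322,367)]])
E
```

```text
[507.93446104 453.88053136] [506.26264733 321.0904752 ] [568.54775437 386.94513751] cy 387.4855032804255 cx 500.54775436908074
ring [array([ 0.7, 17.2]), array([  0.2, -20.7]), array([18.1, -1.4]), array([-20.2,  -0.9])]
```

Request:
step_arm:
  moves: [0, 0, 40, 0, 30, 0, 0, 40, 0, 30, 0, 0, 22, 0, 30, 0, 0, 7, 0, 30, 0, 0, 3, 0, 30, 0, 0, 1, 0, 30, 0, 0, 0, 0, 30]

```text
time: 15.6
tcp_pos: [0.4803, 0.3877, 0.0143]
orientation: [-3.14, -0.002, -0.013]
wrist_force: [-0.5, -0.0, -1.0]
gripper_width: 0.0384
finger_force: 40.6
```

Request:
step_arm:
  moves: [0, 0, 1.2, 0, 30, 0, 0, 1, 0, 30, 0, 0, 0.8, 0, 30, 0, 0, 0, 0, 30]

```text
time: 16.0
tcp_pos: [0.4797, 0.3876, 0.011]
orientation: [-3.141, -0.001, -0.012]
wrist_force: [-1.6, -1.6, 8.2]
gripper_width: 0.0379
finger_force: 41.4
```

Request:
step_arm:
  moves: [0, 0, 0, 0, 43, 0, 0, 0, 0, 47, 0, 0, 0, 0, 47, 0, 0, -15, 0, 47, 0, 0, -45, 0, 47, 0, 0, -45, 0, 55, -3.5, 35, 0, 0, 60, -3.5, 35, 0, 0, 60, -3.5, 35, 0, 0, 60, -3.5, 35, 0, 0, 60, -3.5, 35, 0, 0, 60, -3.5, 35, 0, 0, 60, 0, 0, 0, -0.144, 60, 0, 0, 0, -0.144, 60, 0, 0, 0, -0.144, 60, 0, 0, 0, -0.144, 60, 0, 0, 0, -0.144, 60, 0, 0, 0, -0.144, 60, 0, 0, 0, -0.144, 60, 0, 0, 0, -0.144, 60]

```text
time: 18.0
tcp_pos: [0.4562, 0.1774, 0.1159]
orientation: [3.14, -0.0, 1.146]
wrist_force: [-0.2, -0.4, -0.5]
gripper_width: 0.0603
finger_force: 0.0
```

Request:
step_arm:
  moves: [0, 0, 0, -0.144, 60, 0, 0, 0, -0.144, 60, 0, 0, 0, -0.144, 60, 0, 0, 0, 0, 60, 0, 0, 0, 0, 60]

```text
time: 18.5
tcp_pos: [0.4561, 0.1773, 0.1154]
orientation: [3.141, 0.0, 1.568]
wrist_force: [0.4, 0.7, -0.1]
gripper_width: 0.0602
finger_force: 0.0
```

```bash
python3 - <<'E'
from h import *
f=wrist('w7.png'); blobs(f,.02,(459,175)); to(459,175,7,1.571)
E
```

```text
blob px [ 295  211   59   64 1621] c [457.5 177.5] [38.5 44.5] yaw 1.568
t 18.55 tcp mm [456.1 177.4 115.3] rpy [3.141 0.    1.568] F [ 0.6 -0.2 -0.4] w 60.1 ff 0.0 j7 -0.76
shift first [ -2.4   2.9 108.3] then turn -0.003 dist 108
```

View pics/w7.png

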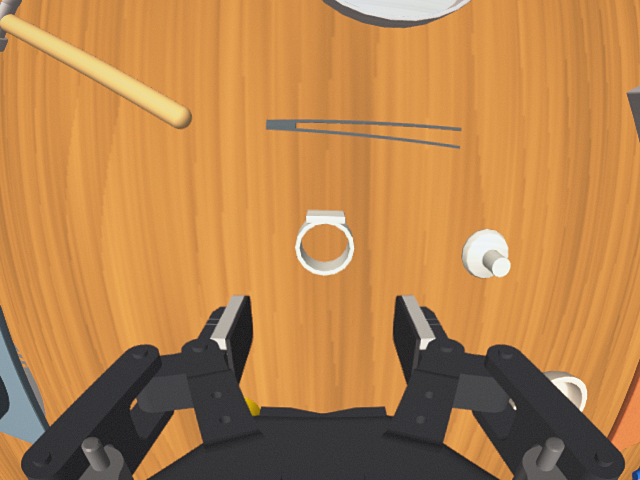

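The plate ring is centred at (325,245) with its plate square to the tool at the top (325,217), so I grip across the hoop.

Request:
step_arm:
  moves: [-2, 1.5, 40, 0, 60, 0, 0, 40, 0, 60, 0, 0, 20, 0, 60, 0, 0, 8, 0, 60, 0, 0, 0, 0, 50, 0, 0, 0, 0, 30, 0, 0, 0, 0, 30, 0, 0, 0, 0, 30, 0, 0, 0, 0, 30, 0, 0, 0, 0, 30, 0, 0, -15, 0, 30, 0, 0, -40, 0, 30, 0, 0, -40, 0, 30, 0, 0, -20, 0, 30]

```text
time: 19.95
tcp_pos: [0.4587, 0.1761, 0.1251]
orientation: [3.138, -0.002, 1.571]
wrist_force: [0.9, 0.5, -1.2]
gripper_width: 0.0382
finger_force: 40.7
```

```bash
python3 -c "
from h import *
to(525,388,120,0)"
```

```text
t 19.95 tcp mm [458.7 176.1 125.1] rpy [ 3.138e+00 -2.000e-03  1.571e+00] F [ 0.9  0.5 -1.2] w 38.2 ff 40.7 j7 -0.74
shift first [211.9  66.4   5.7] then turn -1.57 dist 222
```

Request:
step_arm:
  moves: [35.3, 11, 0, 0, 30, 35.3, 11, 0, 0, 30, 35.3, 11, 0, 0, 30, 35.3, 11, 0, 0, 30, 35.3, 11, 0, 0, 30, 35.3, 11.4, 0, 0, 30, 0, 0, 0, 0.143, 30, 0, 0, 0, 0.143, 30, 0, 0, 0, 0.143, 30, 0, 0, 0, 0.143, 30, 0, 0, 0, 0.143, 30, 0, 0, 0, 0.143, 30, 0, 0, 0, 0.143, 30, 0, 0, 0, 0.143, 30, 0, 0, 0, 0.143, 30, 0, 0, 0, 0.143, 30, 0, 0, 0, 0.141, 30, 0, 0, 0, 0, 30, 0, 0, 0, 0, 30]

```text
time: 21.85
tcp_pos: [0.5234, 0.3873, 0.122]
orientation: [3.142, -0.0, 0.005]
wrist_force: [-0.0, 0.8, -0.3]
gripper_width: 0.0378
finger_force: 40.7
```

```bash
python3 - <<'E'
from h import *
to(525,388,11,0); f=wrist('w8.png')
E
```

```text
t 21.85 tcp mm [523.4 387.3 122. ] rpy [ 3.142 -0.     0.005] F [-0.   0.8 -0.3] w 37.8 ff 40.7 j7 -2.31
shift first [  1.6  -0.7 111. ] then turn 0.005 dist 111
```

View pics/w8.png

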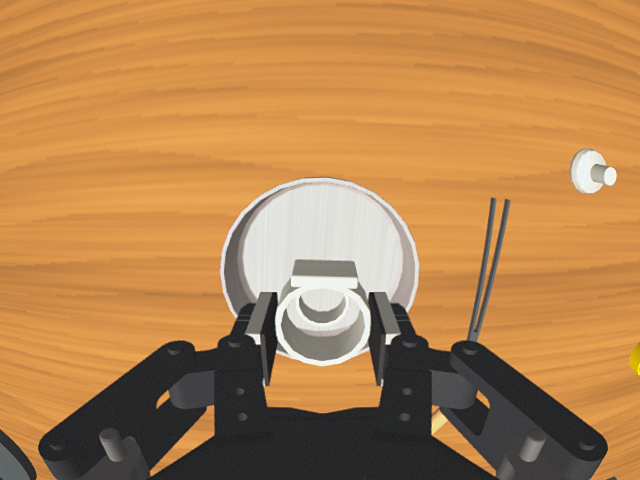

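The plate ring is held at (322,320) with its plate facing outward. The plain ring, seen through it at about (322,300), lies behind on the bowl floor. I lower with a 2.5 mm shift.

Request:
step_arm:
  moves: [2.5, 0, 40, 0, 30, 0, 0, 40, 0, 30, 0, 0, 19, 0, 30, 0, 0, 6, 0, 30, 0, 0, 2, 0, 30, 0, 0, 0, 0, 30]

```text
time: 22.5
tcp_pos: [0.5268, 0.388, 0.016]
orientation: [-3.14, -0.001, 0.001]
wrist_force: [-1.0, 1.3, -0.2]
gripper_width: 0.0379
finger_force: 40.7
```

Request:
step_arm:
  moves: [0, 0, 1, 0, 30, 0, 0, 1, 0, 30, 0, 0, 0.7, 0, 30, 0, 0, 0, 0, 30]

```text
time: 22.9
tcp_pos: [0.5261, 0.3875, 0.0124]
orientation: [-3.141, -0.0, 0.001]
wrist_force: [-0.2, -0.6, -0.8]
gripper_width: 0.0381
finger_force: 40.7
```

Request:
step_arm:
  moves: [0, 0, 1, 0, 30, 0, 0, 0.6, 0, 30, 0, 0, 0, 0, 30]

```text
time: 23.2
tcp_pos: [0.5261, 0.3875, 0.012]
orientation: [-3.142, -0.0, 0.001]
wrist_force: [-3.2, -2.6, 10.9]
gripper_width: 0.0383
finger_force: 41.7
```

Request:
step_arm:
  moves: [0, 0, 0, 0, 43, 0, 0, 0, 0, 47, 0, 0, 0, 0, 47, 0, 0, -15, 0, 47, 0, 0, -45, 0, 47, 0, 0, -50, 0, 45, 9.2, 37.3, 0, 0, 40, 9.2, 37.3, 0, 0, 40, 9.2, 37.3, 0, 0, 40, 9.2, 37.3, 0, 0, 40, 9.2, 37.3, 0, 0, 40, 9.2, 37.3, 0, 0, 40, 0, 0, 0, 0, 40, 0, 0, 0, 0, 40]

```text
time: 24.6
tcp_pos: [0.5819, 0.1625, 0.1215]
orientation: [-3.141, -0.001, -0.002]
wrist_force: [-0.7, 0.7, 0.7]
gripper_width: 0.0399
finger_force: 0.0
```

```bash
python3 - <<'E'
from h import *
f=wrist('w9.png'); blobs(f,.008,(582,163)); to(582,163,19,0)
E
```

```text
blob px [ 294  210   54   52 2144] c [581.8 164.3] [37.4 37.7] yaw 0.537
t 24.65 tcp mm [581.5 164.3 121.4] rpy [-3.141e+00 -1.000e-03  1.000e-03] F [-0.   0.5 -0.1] w 39.7 ff 0.0 j7 -1.96
shift first [  0.4   1.4 102.4] then turn 0.001 dist 102
```

View pics/w9.png

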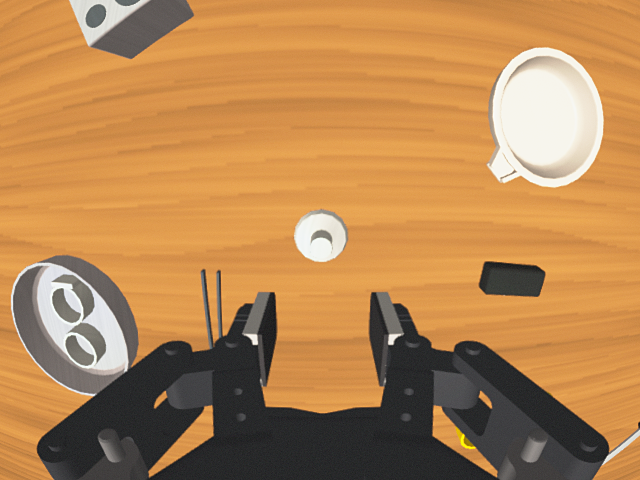

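The button is at (320,236) with its stub at (321,245), and both rings lie flat side by side in the bowl at lower left. I grip the stub.

Request:
step_arm:
  moves: [0.5, 0, 40, 0, 35, 0, 0, 35, 0, 35, 0, 0, 18, 0, 35, 0, 0, 7.5, 0, 35, 0, 0, 0, 0, 20, 0, 0, 0, 0, 5, 0, 0, 0, 0, 5, 0, 0, 0, 0, 5, 0, 0, 0, 0, 5, 0, 0, -20, 0, 5, 0, 0, -40, 0, 5, 0, 0, -40, 0, 5]

```text
time: 25.85
tcp_pos: [0.5812, 0.1633, 0.1209]
orientation: [3.141, 0.002, 0.001]
wrist_force: [0.8, 0.6, -0.0]
gripper_width: 0.0133
finger_force: 39.2
```

```bash
python3 - <<'E'
from h import *
to(676,-4,120,0)
f=cv2.imread('pics/w9.png'); import pickle
t=pickle.load(open('top0.pkl','rb')); h=cv2.cvtColor(t['pixels'],cv2.COLOR_RGB2HSV)
m=((h[:,:,1]<80)&(h[:,:,2]>120)).astype(np.uint8); m[:145]=0;m[200:]=0;m[:,:295]=0;m[:,355:]=0
m=cv2.morphologyEx(m,cv2.MORPH_OPEN,np.ones((13,13),np.uint8)); ys,xs=np.where(m)
P=np.array([ray2z(t,a,b,.028)[:2]*1000 for a,b in zip(xs,ys)]).astype(np.float32); print(cv2.minEnclosingCircle(P),cv2.minAreaRect(P))
E
```

```text
t 25.85 tcp mm [581.2 163.3 120.9] rpy [3.141e+00 2.000e-03 1.000e-03] F [ 0.8  0.6 -0. ] w 13.3 ff 39.2 j7 -1.96
shift first [ 94.7 167.4   0.8] then turn 0.001 dist 192
((674.5096435546875, 0.618618369102478), 56.59176254272461) ((678.6576538085938, -2.7918930053710938), (96.0222396850586, 98.51768493652344), 1.2208600044250488)
```

Request:
step_arm:
  moves: [19.4, 33.3, 0, 0, 5, 19.4, 33.3, 0, 0, 5, 19.4, 33.3, 0, 0, 5, 19.4, 33.3, 0, 0, 5, 19.4, 33.3, 0, 0, 5, 0, 0, 0, 0, 5, 0, 0, 0, 0, 5]

```text
time: 26.55
tcp_pos: [0.679, -0.0041, 0.12]
orientation: [3.141, 0.0, -0.002]
wrist_force: [0.1, 0.8, -1.1]
gripper_width: 0.0131
finger_force: 39.2
```

```bash
python3 - <<'E'
from h import *
to(678.5,-3.5,29,0); f=wrist('w10.png')
E
```

```text
t 26.55 tcp mm [679.   -4.1 120. ] rpy [ 3.141e+00  0.000e+00 -2.000e-03] F [ 0.1  0.8 -1.1] w 13.1 ff 39.2 j7 -1.66
shift first [-0.5 -0.7 91. ] then turn -0.002 dist 91
```

View pics/w10.png

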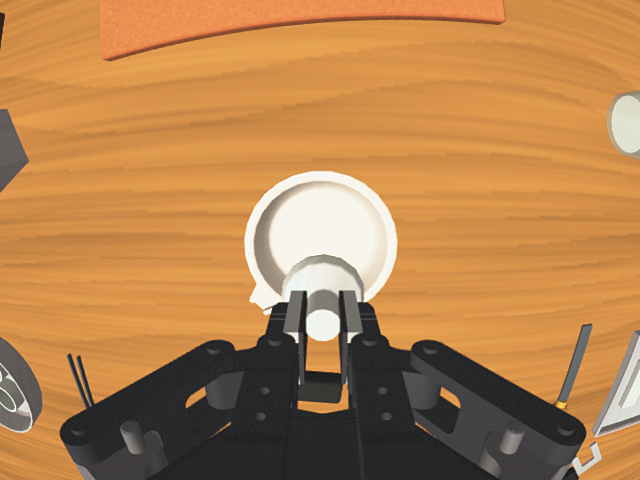

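The button is held upright, and the dish rim spans columns 245–397, centred at 321 like the tool. I lower it.

Request:
step_arm:
  moves: [0, 0, 40, 0, 5, 0, 0, 32, 0, 5, 0, 0, 10, 0, 5, 0, 0, 4, 0, 5, 0, 0, 2, 0, 5, 0, 0, 1, 0, 5, 0, 0, 0, 0, 5]

```text
time: 27.3
tcp_pos: [0.68, -0.0028, 0.0325]
orientation: [-3.142, -0.002, 0.001]
wrist_force: [-0.5, 1.6, -1.9]
gripper_width: 0.0135
finger_force: 39.2
```

Request:
step_arm:
  moves: [0, 0, 0.8, 0, 5, 0, 0, 0.8, 0, 5, 0, 0, 0, 0, 5]

```text
time: 27.6
tcp_pos: [0.679, -0.0029, 0.0296]
orientation: [3.142, -0.0, 0.001]
wrist_force: [-0.6, 1.2, -1.3]
gripper_width: 0.0134
finger_force: 39.2
```

Request:
step_arm:
  moves: [0, 0, 0.7, 0, 5, 0, 0, 0.6, 0, 5, 0, 0, 0, 0, 5]

```text
time: 27.9
tcp_pos: [0.6791, -0.0029, 0.0286]
orientation: [3.142, 0.0, 0.001]
wrist_force: [-2.0, -0.8, 3.5]
gripper_width: 0.0129
finger_force: 39.7
```

Contact. I release, rise and back away.

Request:
step_arm:
  moves: [0, 0, 0, 0, 20, 0, 0, 0, 0, 28, 0, 0, 0, 0, 28, 0, 0, -15, 0, 28, 0, 0, -40, 0, 28, 0, 0, -45, 0, 28, 0, 0, -45, 0, 28, -40, 0, -20, 0, 28, -40, 0, -20, 0, 28, -40, 0, -20, 0, 28, -40, 0, 0, 0, 28, -40, 0, 0, 0, 28, 0, 0, 0, 0, 28, 0, 0, 0, 0, 28]

```text
time: 29.3
tcp_pos: [0.4791, -0.003, 0.2345]
orientation: [3.142, -0.002, 0.001]
wrist_force: [0.4, 0.5, 0.4]
gripper_width: 0.0279
finger_force: 0.0
```

```bash
python3 - <<'E'
from h import *
state()
a=save('top','t_end.png')['pixels']; b=save('side','s_end.png')['pixels']
A=cv2.resize(a[140:310,110:540,::-1],(800,316),interpolation=cv2.INTER_CUBIC)
B=cv2.resize(b[140:430,200:440,::-1],(340,284)); C=cv2.resize(b[340:430,210:320,::-1],(348,284),interpolation=cv2.INTER_CUBIC)
o=np.zeros((600,800,3),np.uint8); o[:316]=A; o[316:,:340]=B; o[316:,345:693]=C; cv2.imwrite('pics/end.png',o)
E
```

```text
t 29.3 tcp mm [479.1  -3.  234.5] rpy [ 3.142e+00 -2.000e-03  1.000e-03] F [0.4 0.5 0.4] w 27.9 ff 0.0 j7 -1.68
```

View pics/end.png

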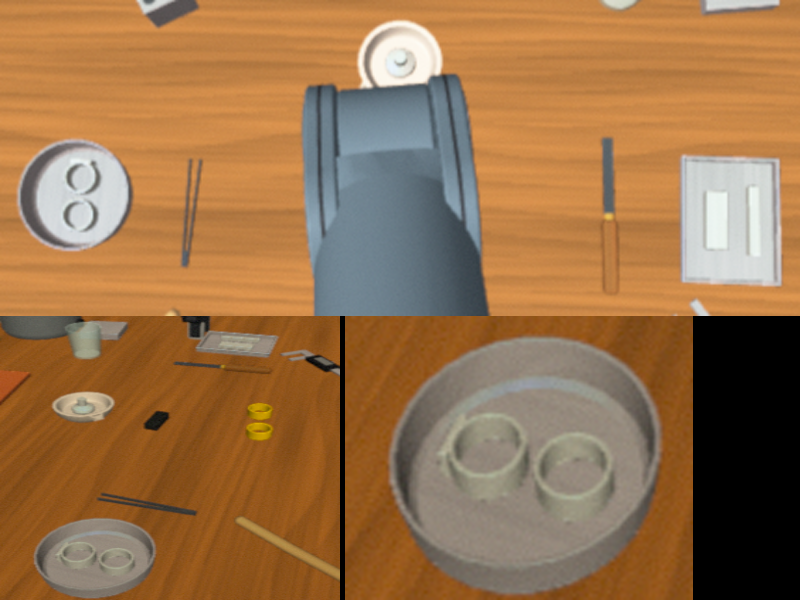

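The picture shows the bar at (716,220) and the rod at (754,221) lengthwise in the tray, and both rings flat and apart in the bowl at (82,177) and (80,215). The button stands in the dish at (400,62), and the file and tweezers have not moved. I hand in the job.

```bash
python3 -c "
from station import arm
print(arm.close_job())"
```

```text
the job is handed in; nothing more can be done
None
```

The job is handed in: both ingots lie lengthwise in the tray, both napkin rings lie open ends up in the bowl, and the sprue button stands stub up in the dish, all placed by 29 s.

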